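# Carry the stirrup pot to the baking dish and hold it still

### The arm

A 6-joint arm with a two-finger parallel gripper is mounted at the origin on the work surface. World frame = base frame: x ahead of the robot, y to its left, z up, the work surface at z = 0. Lengths are in m, angles in degrees, forces in N, time in s.
With the tool pointing down it reaches from about 0.375 to 0.9 m from the base axis. Payload 3.1 kg.
Tool frame: the origin (TCP) lies between the finger pads; the fingertips stand 11 mm ahead of it and the grasp point (between the pads) lies 8 mm behind it; z points along the fingers, y is the line along which they close (so a half turn about z gives the same grasp; the last joint's range is limited). The gripper opens to 87 mm and grips with 3 to 60 N. Pads are 19 mm wide; open, the fingers measure 117 mm over their backs; the gripper's body (75 mm by 190 mm) begins 51 mm behind the grasp point.
Start: joints at [-10.227, 30.224, 82.088, -0, 67.689, -10.227], TCP at [0.625, 0, 0.234] pointing down, gripper open.
Joint ranges: [-176.69, 176.69], [-43.24, 126.21], [12.49, 139.97], [-82, 262], [0, 151.66], [-163.58, 163.58]. Speed limits (degrees/s): [159.86, 159.86, 180, 180, 180, 180].

### API

Orientations are given as a 3x3 rotation matrix whose columns are the frame's x, y, z axes.
In Python, from rig import bot, viewer, workorder, models gives the robot as it stands.
- The arm moves only by the shell command python3 -m jog 'ROWS'. ROWS is JSON, a list of rows, each a list of 7 numbers: the opening, from 0 (shut) to 1 (fully open), then the shift along the tool's x, y, z in m, then the turn, a rotation vector about the tool's x, y, z in degrees. In form: [[claw, x, y, z, ax, ay, az], ...]. A call has 1 to 20 rows; each row is the pose to reach, as a shift and turn from the pose commanded when the call began, along the tool's axes at that moment; what a row does not reach only later rows make up. A row lasts 1/8 s, in which the tool goes at most 62.5 mm and 10.7 degrees, less where a joint would pass 70% of its speed; a pose out of reach is approached as far as the arm can. A call with a gripper value outside its range is refused whole. The fingers move at their own pace and stop on an object; the grip force is fixed at half the most. Time passes only in rows, so rows that repeat a pose let the fingers close. It gives the time, the measured TCP pose, the force, the opening and the grip force at its end, in the units of the state.
- bot.read_state(): the state, without advancing time (a new reading comes with each control period).
- viewer.capture(name): name is "scene" or "side" or "wrist"; returns (picture, depth): 420x560x3 uint8, blue, green, red; 420x560 float32, m along the optical axis (not along the pixel's ray), 0 where there is no reading.
- viewer.camera_info(name): a dict with "fx", "fy", "cx", "cy" (pixels), "world_to_cam" (4x4, takes a point from world to camera coordinates). Camera axes: x right, y down, z forward; pixel columns grow to the right and rows downward; lengths in m; the calibration is good to about 2 mm. A picture is of the moment at which its call begins: read the wrist's pose just before it. camera_info takes no time and is no camera call; for the wrist camera it gives the pose at the moment of the call.
- workorder.hand_in(): hands the job in; it is judged then, once.
Trained networks look in the newest picture that a camera, given by its name, has taken for a name from the list of things; names that differ only in an ending like _2 or _b are one class to them, and where a whole thing is asked for, a point or a joint stands for the part that bears it (a point fixed in the world has none). Each returns a list of dicts, best first, with "p" (0 to 1); they miss things now and then, are a little off and sometimes report something else, mostly with a low value. They report only what shows in the picture. A call takes as long as a camera call. They do not tell look-alikes from the thing itself.
- models.outline_of(camera, thing): "mask" (420x560 bool, what is visible of it).
- models.tip_of(camera, thing): "xyz" ([x, y, z] in m, in world coordinates, good to about 4 mm: a listed point, or the origin of a listed thing).
The state is a dict: "time_s": time; "joint_positions": joint angles; "qvel": joint speeds; "tau": joint torques, N m; "position": TCP position; "tcp_rot": TCP orientation; "force": force on the tool from outside, world axes, zero at the start; "moment": the same for the moment, N m; "opening": opening from 0.0 (shut) to 1.0 (fully open); "grasp_force": force on a finger pad.
Only numpy, scipy, OpenCV 4.12 (cv2) and the standard library are available. Lean on these libraries where they do the work, as an engineer would, in place of code of your own. Each camera call takes 0.05 s, during which the arm holds its last target. There are 200 camera calls.

### The job

Lift the pot of potatoes by the wooden grip of its stirrup straight up out of the tipping stand, where it will swing free, and carry it over the middle of the white baking dish. Get the swing out by the way you move the grip (once it is clear of the stand the pot must touch nothing at all, not even the dish or the gripper, and must not tip far enough to lose potatoes), then hold it there hanging upright and still, with its bottom about 6 cm above the dish's rim, for at least five seconds. The program finishes while still holding it there; leave the ramekin, pepper mill and spoon alone.

Things in the scene. Friction and masses are not known exactly. Their poses are not given: they have to be found in the camera images.
- stirrup: Dark steel stirrup that carries the pot, 0.2 kg. Origin: middle of the hinge axis; x is the direction in which the pot swings, y runs along the hinge axis, z up. Side arms at y = +-79 mm rise to a cross bar with the grip. At each end of the axis a square shoe, 40 (x) by 22 (y) by 24 (z) mm centred at y = +-98 mm, stands in a slot of the stand. Starts upright, origin 105 mm above the table.
- stirrup_grip (a point): Centre of the wooden grip block on top of the stirrup, 132 mm above the stirrup's origin. The block is 24 mm (stirrup x) by 70 mm (y) by 36 mm (z) and stands free: pinch it from above across its 24 mm, along the stirrup's x. Keep the fingertips at most 18 mm below this point: the rim of the pot swings past about 20 mm below the block.
- pot: Round steel pot, 130 mm across, 140 mm high, 0.5 kg, with about 0.2 kg of potatoes (masses vary). Origin on the hinge axis, 72 mm above its underside; axes as the stirrup's when upright. Swings about y, up to 0.9 rad either way. At the start it is tipped about +0.34 rad (underside towards -x), its lower wall held by the stand's stop.
- pot_base (a point): Centre of the pot's underside, 72 mm below the hinge. Swing, nearly undamped (dies down over a minute): tilt q (positive about +y, underside towards -x) follows q'' = -w^2 (q - a/9.81), a = acceleration of the hinge along the stirrup's x (m/s2), nominal w = 4.9 rad/s, period 1.3 s, 8 % more or less with the load. It hangs upright at rest.
- stand: Fixed aluminium tipping stand, origin on the table below its middle, axes as the stirrup standing in it (x points to the robot's left, to within 0.3 rad). Base plate 200 (x) by 226 (y) by 8 mm. Two posts, 66 by 26 mm, at y = +-98 mm (inner faces +-85 mm). In their tops are open slots 44 mm wide for the shoes, floor 93 mm, cheek tops 123 mm above the table: lift 30 mm straight up to be out of them.
- stand_stop (a point): Top middle of the stand's low stop (22 mm in x, 60 mm in y), 25 mm above the table and 50 mm from the stand's middle towards its +x. It holds the pot tipped and lets go suddenly once the pot is 9 mm up. Lifted by 45 mm or more, the pot can leave between the posts along the stand's +x or -x; along y it would hit the posts. Carrying it 70 mm above its starting height suits the dish.
- dish: Fixed white ceramic baking dish, an open box 220 by 170 mm and 42 mm high. Origin under its centre, on the table. The target is above its middle. It stands on the other side of the table from the stand, left or right.
- ramekin: Bystander: small red ramekin, 76 mm diameter, 45 mm high, origin under its centre; leave it alone.
- mill: Bystander: wooden pepper mill, 56 mm diameter, 135 mm high, origin under its centre; leave it alone.
- spoon: Bystander: wooden spoon lying on the table beyond the work; leave it alone.
There are look-alikes about, which are no part of the job. What is shaped like the stirrup but red is not meant.

How it is judged (in metres and radians):
On the way, in this order (a step that is already met when the one before it is completed fails the run):
1. the stirrup is lifted clear of the stand's slots (z of stirrup in the frame of stand above 0.145 m), for 0.1 s.
2. the pot hangs upright and still over the middle of the dish, bottom 3 to 9 cm above the rim, for 4 s (horizontal distance between pot and dish below 0.03 m and z of pot in the frame of dish between 0.144 and 0.204 m and angle between pot's own z axis and vertical below 0.1 rad and linear speed of stirrup below 0.1 m/s), for 4 s.
At the end, for the whole second after the job is handed in: The gripper holds the stirrup with the pot hanging over the dish: pot centre within 30 mm of the dish's centre, underside 30 to 90 mm above the dish's rim, tilt under 0.1 rad, stirrup slower than 0.1 m/s, nothing touching the pot (all of step 2 and contact force between the fingers and stirrup above 2 N and contact force between pot and anything else below 0.5 N); the arm keeps its last pose, push and grip.
It fails at once if the pot touches something after it has left the stand (contact force between pot and anything else above 1 N and (horizontal distance between stirrup and stand above 0.05 m or z of stirrup in the frame of stand above 0.14 m)).
It fails at once if the pot tips so far that potatoes fall out (0.65 rad) (angle between pot's own z axis and vertical above 0.65 rad).
It fails at once if the ramekin, pepper mill or spoon is disturbed (moved 30 mm) (distance of any of ramekin, mill, spoon from where it was at the start of the episode above 0.03 m).
It also fails if it takes over 53 s, if anything falls off the work surface, if the arm or the gripper's body presses on something with over 40 N, if the wrist force passes 120 N, or if a joint passes its speed limit or range.

## Working session

There is one attempt and no reset: what is moved stays moved. The work goes in short steps, Python scripts to look and compute and a shell command to move; the robot and the scene stay as the last step left them, time stands still between calls to the robot, and variables do not carry over. Pictures are saved under pics/ and viewed, at most 10 in all, crops included, and the job is handed in when it is done.

```bash
mkdir -p pics; ls
cat > h.py <<'E'
from rig import bot, viewer, workorder, models
import numpy as np, cv2
E
python3 - <<'E'
from h import *
s=bot.read_state(); print(s['time_s'],s['position'],s['tcp_rot'])
ims=[]
for c in ['scene','side']:
    im,d=viewer.capture(c); ims.append(im); np.savez(f'/tmp/{c}.npz',d=d)
    for t in ['stirrup_grip','stirrup','pot','pot_base','stand','stand_stop','dish','ramekin','mill']:
        print(c,t,[(round(r['p'],2),np.round(r['xyz'],3).tolist()) for r in models.tip_of(c,t)][:3])
    cv2.imwrite(f'pics/{c}0.png',im)
E
```

```text
pics
0.0 [6.24287831e-01 1.51824823e-04 2.32570114e-01] [[-3.82532392e-05  9.99997699e-01 -2.14489925e-03]
 [ 9.99999933e-01  3.90317537e-05  3.62920181e-04]
 [ 3.63003065e-04 -2.14488522e-03 -9.99997634e-01]]
scene stirrup_grip [(0.76, [0.502, -0.247, 0.235]), (0.71, [0.237, -0.288, 0.204])]
scene stirrup [(0.98, [0.498, -0.246, 0.105])]
scene pot [(0.68, [0.238, -0.288, 0.069]), (0.65, [0.499, -0.246, 0.102])]
scene pot_base [(0.59, [0.499, -0.271, 0.035])]
scene stand []
scene stand_stop [(0.95, [0.495, -0.195, 0.028])]
scene dish [(0.63, [0.528, 0.179, 0.002]), (0.18, [0.501, -0.27, 0.037])]
scene ramekin [(0.78, [0.777, -0.008, -0.003])]
scene mill [(0.76, [0.75, 0.183, -0.0])]
side stirrup_grip [(0.88, [0.497, -0.246, 0.235]), (0.59, [0.237, -0.289, 0.201])]
side stirrup [(0.83, [0.236, -0.288, 0.071]), (0.59, [0.498, -0.247, 0.105])]
side pot [(0.65, [0.499, -0.246, 0.103]), (0.61, [0.497, -0.248, 0.101])]
side pot_base [(0.61, [0.232, -0.29, -0.004])]
side stand []
side stand_stop []
side dish [(0.97, [0.53, 0.18, 0.001])]
side ramekin [(0.56, [0.782, -0.006, 0.001]), (0.2, [0.5, -0.25, 0.103])]
side mill [(0.8, [0.751, 0.182, -0.0])]
```

View pics/scene0.png

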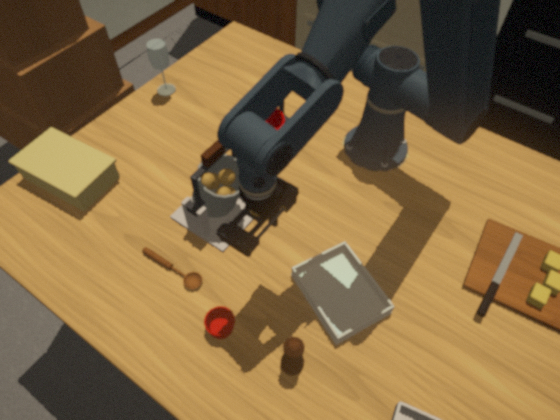

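View pics/side0.png

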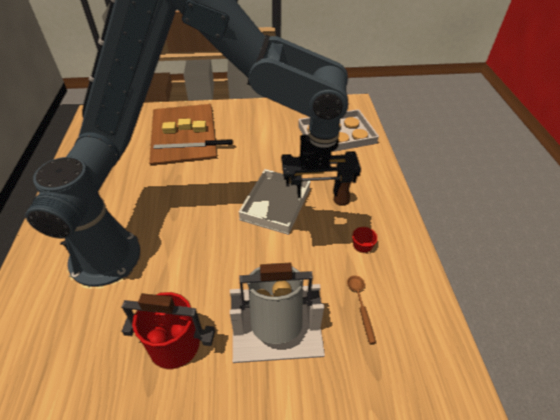

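The scene picture shows the real pot in its stand at about (220,200) and the dish at (342,290). The side picture shows the red look-alike at (165,330), the real pot at (275,305) and the dish at (276,200). The network positions from both views agree, so next is a wrist look from above the grip to get the yaw.

```bash
python3 -m jog '[[1,0,0,-0.06,0,0,10],[1,0,0,-0.12,0,0,20],[1,-0.05,-0.03,-0.15,0,0,30],[1,-0.1,-0.06,-0.17,0,0,40],[1,-0.15,-0.09,-0.17,0,0,50],[1,-0.2,-0.11,-0.17,0,0,60],[1,-0.246,-0.125,-0.17,0,0,70],[1,-0.246,-0.125,-0.17,0,0,80],[1,-0.246,-0.125,-0.17,0,0,90],[1,-0.246,-0.125,-0.17,0,0,90],[1,-0.246,-0.125,-0.17,0,0,90]]'
python3 - <<'E'
from h import *
s=bot.read_state(); print(s['time_s'],s['position'],s['joint_positions']);print(s['tcp_rot'])
def px(c,K,depth):
    m=np.argwhere(c&(depth>0)); v,u=m.T; z=depth[v,u]
    P=np.c_[(u-K['cx'])/K['fx']*z,(v-K['cy'])/K['fy']*z,z,np.ones(len(z))]
    return (P@np.linalg.inv(np.array(K['world_to_cam'])).T)[:,:3]
for c in ['wrist','side','scene']:
    K=viewer.camera_info(c); im,d=viewer.capture(c); cv2.imwrite(f'pics/{c}1.png',im)
    if c=='wrist': print(np.array(K['world_to_cam']))
    for t in ['stirrup_grip','stirrup','pot','stand_stop','dish']:
        print(c,t,[(round(r['p'],2),np.round(r['xyz'],3).tolist()) for r in models.tip_of(c,t)][:3])
    o=models.outline_of(c,'stirrup')
    for r in o[:2]:
        P=px(r['mask'],K,d); P=P[(P[:,0]>.38)]
        G=P[(P[:,2]>.243)&(P[:,2]<.27)]
        if len(G)>30:
            (ce,wh,a)=cv2.minAreaRect(G[:,:2].astype(np.float32))
            ev,V=np.linalg.eigh(np.cov(G[:,:2].T)); print(c,'p',r['p'],len(G),ce,wh,a,'z',np.percentile(G[:,2],[5,50,95]),'axis y',V[:,1])
E
```

```text
time_s: 2.38
position: [0.5, -0.2458, 0.4036]
tcp_rot: [[1.0, 0.003, -0.0], [0.003, -1.0, 0.0], [-0.0, -0.0, -1.0]]
force: [-0.8, 0.0, 0.1]
opening: 0.999
grasp_force: 0.0
2.375 [ 0.49996327 -0.24577563  0.40357312] [-3.76709041e+01  1.61080970e+01  7.78820700e+01  7.33105638e-05
  8.60125781e+01  5.21701478e+01]
[[ 9.99996152e-01  2.77407387e-03 -3.71429709e-05]
 [ 2.77407499e-03 -9.99996152e-01  3.02898149e-05]
 [-3.70588018e-05 -3.03927358e-05 -9.99999999e-01]]
[[ 2.38511464e-03 -9.99996901e-01 -7.13382771e-04 -2.46609670e-01]
 [-9.60740935e-01 -2.48940295e-03  2.77435863e-01  3.99220981e-01]
 [-2.77436779e-01  2.36596924e-05 -9.60743896e-01  6.92209624e-01]
 [ 0.00000000e+00  0.00000000e+00  0.00000000e+00  1.00000000e+00]]
wrist stirrup_grip [(0.61, [0.497, -0.246, 0.241])]
wrist stirrup [(0.82, [0.234, -0.284, 0.07]), (0.56, [0.499, -0.246, 0.107])]
wrist pot [(0.56, [0.238, -0.285, 0.074])]
wrist stand_stop []
wrist dish []
wrist p 0.65 2312 (0.4988251328468323, -0.24593810737133026) (0.02343139611184597, 0.06923816353082657) 89.53521728515625 z [0.25246221 0.25426518 0.255514
[... 474 characters left out ...]
248356819153 z [0.24520015 0.25284299 0.25511433] axis y [-0.99971941  0.02368739]
scene stirrup_grip [(0.95, [0.498, -0.251, 0.237]), (0.89, [0.236, -0.283, 0.201])]
scene stirrup [(0.86, [0.496, -0.243, 0.105]), (0.69, [0.238, -0.286, 0.073])]
scene pot [(0.7, [0.239, -0.286, 0.069]), (0.68, [0.498, -0.244, 0.103]), (0.62, [0.729, -0.221, 0.003])]
scene stand_stop [(0.93, [0.495, -0.196, 0.028]), (0.62, [0.498, -0.245, 0.104]), (0.37, [0.498, -0.246, 0.104])]
scene dish [(0.69, [0.524, 0.182, 0.001])]
scene p 0.76 257 (0.4969032108783722, -0.2427552491426468) (0.07095562666654587, 0.025918394327163696) 0.6311005353927612 z [0.24419972 0.25306161 0.25629661] axis y [-0.99985213  0.01719628]
```

Both views and the wrist depth agree on the grip: centre (0.4988, -0.246, 0.2365), 69×24 mm, yaw within 0.5° of the tool. I'll descend, close, and refine the dish position.

```bash
python3 -m jog '[[1,-0.001,0,0.04,0,0,0],[1,-0.001,0,0.08,0,0,0],[1,-0.001,0,0.12,0,0,0],[1,-0.001,0,0.145,0,0,0],[1,-0.001,0,0.16,0,0,0],[1,-0.001,0,0.17,0,0,0],[1,-0.001,0,0.17,0,0,0],[0,-0.001,0,0.17,0,0,0],[0,-0.001,0,0.17,0,0,0],[0,-0.001,0,0.17,0,0,0],[0,-0.001,0,0.17,0,0,0],[0,-0.001,0,0.17,0,0,0],[0,-0.001,0,0.17,0,0,0]]'
cat >> h.py <<'E'
from scipy.optimize import least_squares
KS={c:viewer.camera_info(c) for c in ('side','scene')}
def cloud(c,d,mask=None):
    K=KS[c]; m=d>0
    if mask is not None: m=m&mask
    v,u=np.nonzero(m); z=d[v,u]
    P=np.c_[(u-K['cx'])/K['fx']*z,(v-K['cy'])/K['fy']*z,z,np.ones(len(z))]
    return (P@np.linalg.inv(np.array(K['world_to_cam'])).T)[:,:3]
def tilt(d,H):
    """tilt q about stirrup y (= -world x) of a 65 mm cylinder on hinge H; stirrup x = world y"""
    P=cloud('side',d)-H; P=np.c_[P[:,1],-P[:,0],P[:,2]]
    r=np.hypot(P[:,0],P[:,2])
    P=P[(r<.11)&(abs(P[:,1])<.055)&(P[:,2]<.075)&(P[:,0]<.02)]
    def f(p):
        q=p[0]; x=P[:,0]*np.cos(q)-P[:,2]*np.sin(q); z=P[:,0]*np.sin(q)+P[:,2]*np.cos(q)
        e=np.hypot(x,P[:,1])-.065
        return np.where((z<.066)&(z>-.07),e,.01)
    best=min(np.arange(-.6,.61,.05),key=lambda q:np.sum(np.minimum(abs(f([q])),.01)))
    s=least_squares(f,[best],loss='soft_l1',f_scale=.002); return s.x[0],len(P),np.median(abs(f(s.x)))
E
python3 - <<'E'
from h import *
im,d=viewer.capture('side'); s=bot.read_state(); print(s['time_s'],s['joint_positions'])
print('tilt',tilt(d,np.array([.4985,-.246,.105])))
for c in ['side','scene']:
    im,d=viewer.capture(c); cv2.imwrite(f'pics/{c}2.png',im)
    o=models.outline_of(c,'dish')
    for r in o[:1]:
        P=cloud(c,d,r['mask']); G=P[(P[:,2]>.036)&(P[:,2]<.05)].astype(np.float32)
        print(c,r['p'],len(P),len(G),cv2.minAreaRect(G[:,:2].copy()),G.min(0),G.max(0))
E
```

```text
time_s: 5.05
position: [0.499, -0.2459, 0.2336]
tcp_rot: [[1.0, 0.0, 0.0], [0.0, -1.0, 0.0], [0.0, -0.0, -1.0]]
force: [0.7, -1.0, 0.7]
opening: 0.403
grasp_force: 0.0
5.1 [-3.77500967e+01  2.49312135e+01  9.20564872e+01 -2.49607509e-04
  6.30166826e+01  5.22496294e+01]
tilt (np.float64(0.3399730113869701), 2018, np.float64(0.0007709182089355449))
side 0.91 553 147 ((0.5398223400115967, 0.1489953100681305), (0.2688939869403839, 0.11642888933420181), 24.632030487060547) [0.40701848 0.09044969 0.03603901] [0.6467149  0.2517823  0.04654408]
scene 0.66 5853 800 ((0.5263004899024963, 0.1845661997795105), (0.22056670486927032, 0.17123860120773315), 64.69943237304688) [0.4062807  0.05116891 0.03601372] [0.6485541  0.31699213 0.04646043]
```

View pics/side2.png

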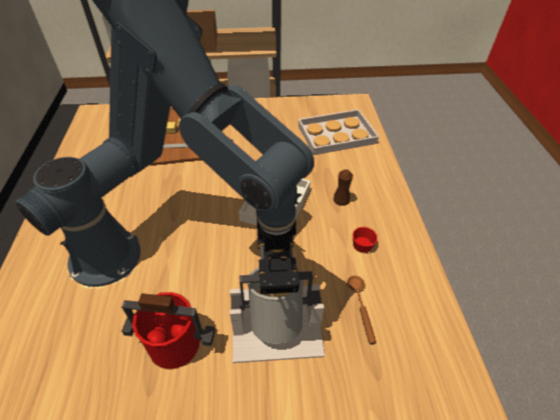

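The side picture shows the fingers around the grip at (277,275), still closing. The tilt estimator reads 0.340 rad as it should, and the dish rim rectangle of 220×171 mm puts its centre at about (0.527, 0.183).

```bash
python3 -m jog '[[0,0,0,0,0,0,0],[0,0,0,0,0,0,0],[0,0,0,0,0,0,0],[0,0,0,0,0,0,0]]'
```

```text
time_s: 5.8
position: [0.499, -0.246, 0.2335]
tcp_rot: [[1.0, 0.0, -0.0], [0.0, -1.0, 0.0], [-0.0, -0.0, -1.0]]
force: [0.4, 0.6, -1.0]
opening: 0.274
grasp_force: 30.0
```

Gripped: 24 mm, 30 N. Next I lift straight up, then film the swing.

```bash
cat > film.py <<'E'
from h import *
import sys
def film(n):
    T=[];D=[];S=[]
    for i in range(n):
        s=bot.read_state(); im,d=viewer.capture('side'); T.append(s['time_s']); D.append(d); S.append(s['position'])
    s=bot.read_state()
    H=np.array(S)-[0,0,.1285]
    R=[tilt(d,h) for d,h in zip(D,H)]
    Q=np.array([r[0] for r in R]); T=np.array(T)
    f=lambda p:p[0]+p[1]*np.cos(p[3]*(T-T[-1]))+p[2]*np.sin(p[3]*(T-T[-1]))-Q
    best=min((least_squares(f,[0,.1,.1,w],loss='soft_l1',f_scale=.02,bounds=([-.06,-1,-1,4.4],[.06,1,1,5.4])) for w in(4.6,4.9,5.2)),key=lambda r:r.cost)
    p=best.x; dt=s['time_s']-T[-1]; w=p[3]
    q=p[1]*np.cos(w*dt)+p[2]*np.sin(w*dt); v=w*(-p[1]*np.sin(w*dt)+p[2]*np.cos(w*dt))
    print('p',np.round(p,4),'amp',np.hypot(p[1],p[2]),'rms',np.std(f(p)),'N',R[0][1],R[-1][1],'med',R[0][2],'t',s['time_s'],'now q,qd',q,v,'pos',s['position'],'force',s['force'],s['grasp_force'])
    print(np.round(Q,2).tolist())
    return im
im=film(int(sys.argv[1])); cv2.imwrite(f'pics/{sys.argv[2]}.png',im)
E
python3 -m jog '[[0,0,0,-0.02,0,0,0],[0,0,0,-0.04,0,0,0],[0,0,0,-0.06,0,0,0],[0,0,0,-0.07,0,0,0],[0,0,0,-0.07,0,0,0],[0,0,0,-0.07,0,0,0]]' && python3 film.py 50 lift
```

```text
time_s: 6.55
position: [0.4981, -0.2453, 0.3021]
tcp_rot: [[1.0, -0.0, -0.003], [-0.0, -1.0, 0.002], [-0.003, -0.002, -1.0]]
force: [-0.5, 0.9, -7.8]
opening: 0.27
grasp_force: 30.0
p [ 0.0201 -0.1213 -0.3028  4.7067] amp 0.32617650562887046 rms 0.009327984254865035 N 1778 2089 med 0.020598432142376097 t 9.05 now q,qd -0.188553420846327 -1.2527147492709518 pos [ 0.49895995 -0.24594109  0.30354172] force [-0.4201459  -0.16564089 -7.97937132] 29.999070391058922
[-0.3, -0.3, -0.3, -0.25, -0.2, -0.15, -0.1, 0.0, 0.06, 0.14, 0.21, 0.28, 0.32, 0.35, 0.35, 0.35, 0.32, 0.27, 0.21, 0.14, 0.06, 0.0, -0.1, -0.15, -0.2, -0.25, -0.27, -0.3, -0.3, -0.26, -0.25, -0.2, -0.15, -0.05, 0.0, 0.1, 0.16, 0.22, 0.28, 0.32, 0.34, 0.35, 0.33, 0.3, 0.25, 0.19, 0.12, 0.05, -0.04, -0.1]
```

View pics/lift.png

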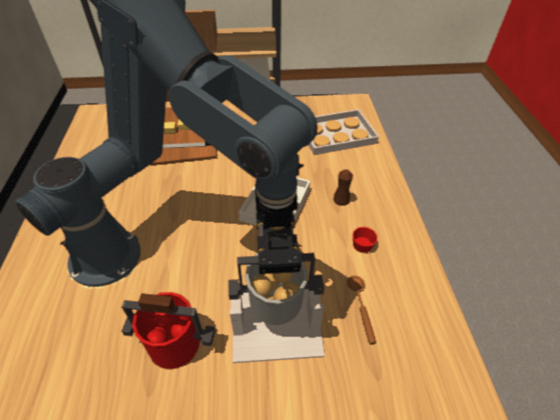

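The picture shows the stirrup out of the slots at (277,285) and the pot swinging freely. The fit gives w = 4.71 rad/s and amplitude 0.33 rad. Next is a transfer plan that also cancels this swing.

```bash
cat > plan.py <<'E'
import numpy as np
from scipy.signal import cont2discrete
def sim_mats(w,tau,n,sub=10,hold=8):
    # states: servo y, vy (2nd-order lag), q, qd ; input: target position (linear within rows)
    wn=2/tau; A=np.array([[0,1,0,0],[-wn**2,-2*wn,0,0],[0,0,0,1],[-w*w*wn**2/9.81,-w*w*2*wn/9.81,-w*w,0]]); B=np.array([[0],[wn**2],[0],[w*w*wn**2/9.81]])
    return cont2discrete((A,B,np.eye(4),np.zeros((4,1))),.125/sub,method='foh')
def run(rows,w,tau,q,qd,sub=10,hold=12):
    y=np.r_[0,rows,[rows[-1]]*hold]; u=np.interp(np.arange(len(y[1:])*sub+1)/sub,np.arange(len(y)),y)
    import scipy.signal as S
    Ad,Bd,Cd,Dd,dt=sim_mats(w,tau,0,sub)
    _,out,x=S.dlsim((Ad,Bd,Cd,Dd,dt),u,x0=np.r_[0,0,q,qd]-(Bd[:,0]*0))
    return out
def plan(D,q0,qd0,N,w,tau=.06,last=2,lam=3.0):
    from scipy.optimize import lsq_linear
    n=N-last
    full=lambda x:np.r_[x,[D]*last]
    def res(x):
        o=run(full(x),w,tau,q0,qd0); e=N*10
        yy=np.r_[0,0,full(x)]
        return np.r_[o[:e,2]*.15, np.diff(yy,2)*lam*3, 100*o[-1,2],100*o[-1,3]/w]
    r0=res(np.zeros(n)); J=np.array([res(v)-r0 for v in np.eye(n)]).T
    x=np.linalg.lstsq(J,-r0,rcond=None)[0]
    return np.round(full(x),3)
def report(rows,q0,qd0,w):
    for ww,t in [(w,.06),(w,.02),(w,.1),(w*1.01,.06)]:
        o=run(rows,ww,t,q0,qd0); print('w,tau',round(ww,3),t,'max|q|',abs(o[:,2]).max().round(3),'resid',np.hypot(o[-1,2],o[-1,3]/ww).round(3))
E
python3 - <<'E'
from plan import *
for N in (26,34):
    r=plan(.429,-.1886,-1.2527,N,4.707); print(N,(-r).tolist(),'maxstep',abs(np.diff(r)).max()); report(r,-.1886,-1.2527,4.707)
E
```

```text
26 [-0.017, -0.039, -0.059, -0.07, -0.072, -0.069, -0.067, -0.071, -0.085, -0.108, -0.139, -0.174, -0.209, -0.24, -0.266, -0.287, -0.305, -0.322, -0.339, -0.357, -0.375, -0.394, -0.41, -0.422, -0.429, -0.429] maxstep 0.035
w,tau 4.707 0.06 max|q| 0.29 resid 0.0
w,tau 4.707 0.02 max|q| 0.278 resid 0.062
w,tau 4.707 0.1 max|q| 0.299 resid 0.059
w,tau 4.754 0.06 max|q| 0.288 resid 0.024
34 [-0.015, -0.035, -0.05, -0.056, -0.053, -0.044, -0.035, -0.032, -0.038, -0.053, -0.076, -0.104, -0.131, -0.155, -0.175, -0.191, -0.206, -0.222, -0.239, -0.259, -0.282, -0.306, -0.33, -0.351, -0.369, -0.383, -0.394, -0.402, -0.409, -0.415, -0.421, -0.426, -0.429, -0.429] maxstep 0.027999999999999997
w,tau 4.707 0.06 max|q| 0.293 resid 0.003
w,tau 4.707 0.02 max|q| 0.283 resid 0.061
w,tau 4.707 0.1 max|q| 0.302 resid 0.06
w,tau 4.754 0.06 max|q| 0.291 resid 0.021
```

```bash
python3 -m jog '[[0,0,-0.017,0,0,0,0],[0,0,-0.039,0,0,0,0],[0,0,-0.059,0,0,0,0],[0,0,-0.07,0,0,0,0],[0,0,-0.072,0,0,0,0],[0,0,-0.069,0,0,0,0],[0,0,-0.067,0,0,0,0],[0,0,-0.071,0,0,0,0],[0,0,-0.085,0,0,0,0],[0,0,-0.108,0,0,0,0],[0,0,-0.139,0,0,0,0],[0,0.002,-0.174,0,0,0,0],[0,0.005,-0.209,0,0,0,0],[0,0.009,-0.24,0,0,0,0],[0,0.013,-0.266,0,0,0,0],[0,0.017,-0.287,0,0,0,0],[0,0.021,-0.305,0,0,0,0],[0,0.024,-0.322,0,0,0,0],[0,0.026,-0.339,0,0,0,0],[0,0.028,-0.357,0,0,0,0]]' && python3 -m jog '[[0,0,-0.018,0,0,0,0],[0,0,-0.037,0,0,0,0],[0,0,-0.053,0,0,0,0],[0,0,-0.065,0,0,0,0],[0,0,-0.072,0,0,0,0],[0,0,-0.072,0,0,0,0],[0,0,-0.072,0,0,0,0]]' && python3 film.py 30 over
```

```text
time_s: 11.55
position: [0.527, 0.112, 0.3034]
tcp_rot: [[1.0, -0.0, -0.0], [-0.0, -1.0, 0.0], [-0.0, -0.0, -1.0]]
force: [-0.4, -0.0, -7.4]
opening: 0.271
grasp_force: 30.0
time_s: 12.42
position: [0.527, 0.1825, 0.3035]
tcp_rot: [[1.0, -0.0, -0.0], [-0.0, -1.0, -0.001], [-0.0, 0.001, -1.0]]
force: [-0.6, -0.6, -9.0]
opening: 0.271
grasp_force: 30.0
p [-1.1000e-03 -1.9400e-02  1.0620e-01  4.7666e+00] amp 0.1079649172462879 rms 0.007675433415572533 N 1420 1436 med 0.0014266939613310284 t 13.925 now q,qd 0.006196861756722967 0.5137777088564761 pos [0.52696003 0.18302689 0.30354536] force [ 0.16484337  0.68291861 -8.21596689] 29.997895834967494
[-0.08, -0.05, -0.04, 0.0, 0.0, 0.03, 0.06, 0.09, 0.1, 0.1, 0.1, 0.1, 0.1, 0.08, 0.06, 0.04, 0.0, 0.0, -0.04, -0.05, -0.08, -0.1, -0.11, -0.11, -0.1, -0.1, -0.09, -0.08, -0.05, 0.0]
```

View pics/over.png

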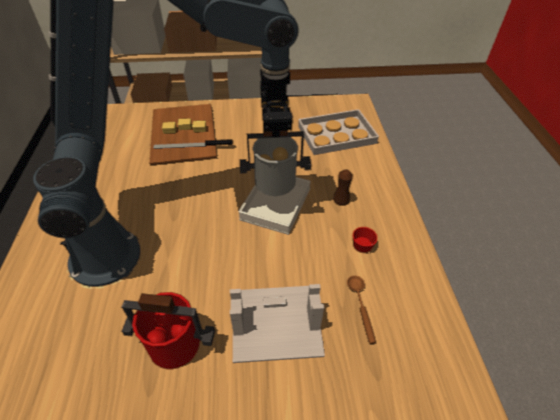

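The picture shows the pot over the dish at (275,165), with the stand empty. The remaining swing is 0.108 rad, because the servo lags less than I assumed. I'll plan a small correction with less lag.

Run:
```python
from plan import *
r=plan(0,.0062,.5138,16,4.74,tau=.015,lam=1); print((-r).tolist()); report(r,.0062,.5138,4.74)
```

```text
[0.008, 0.021, 0.034, 0.043, 0.046, 0.043, 0.037, 0.029, 0.022, 0.016, 0.012, 0.008, 0.005, 0.002, -0.0, -0.0]
w,tau 4.74 0.06 max|q| 0.073 resid 0.024
w,tau 4.74 0.02 max|q| 0.066 resid 0.004
w,tau 4.74 0.1 max|q| 0.079 resid 0.043
w,tau 4.787 0.06 max|q| 0.072 resid 0.026
```

```bash
python3 -m jog '[[0,0,0.008,0,0,0,0],[0,0,0.021,0,0,0,0],[0,0,0.034,0,0,0,0],[0,0,0.043,0,0,0,0],[0,0,0.046,0,0,0,0],[0,0,0.043,0,0,0,0],[0,0,0.037,0,0,0,0],[0,0,0.029,0,0,0,0],[0,0,0.022,0,0,0,0],[0,0,0.016,0,0,0,0],[0,0,0.012,0,0,0,0],[0,0,0.008,0,0,0,0],[0,0,0.005,0,0,0,0],[0,0,0.002,0,0,0,0],[0,0,0,0,0,0,0],[0,0,0,0,0,0,0]]' && python3 film.py 30 still
python3 - <<'E'
from h import *
for t in ('pot','dish'):
  for c in ('scene','side'):
    viewer.capture(c); print(t,c,[(round(r['p'],2),np.round(r['xyz'],3).tolist()) for r in models.tip_of(c,t)][:3])
E
```

```text
time_s: 15.92
position: [0.527, 0.1831, 0.3035]
tcp_rot: [[1.0, 0.0, 0.0], [0.0, -1.0, -0.0], [0.0, 0.0, -1.0]]
force: [0.5, 0.3, -8.8]
opening: 0.271
grasp_force: 30.0
p [9.0e-04 1.5e-03 9.0e-04 4.4e+00] amp 0.001770091203351186 rms 0.0038942407997006267 N 1461 1460 med 0.0013493261670966816 t 17.425 now q,qd 0.001691812983270806 0.0022905019689466464 pos [0.52699278 0.18302887 0.30354758] force [ 0.17690487  0.28628021 -8.4590268 ] 29.99791378621012
[0.0, 0.0, 0.02, 0.02, 0.0, 0.0, 0.0, 0.0, 0.0, 0.0, 0.0, 0.0, 0.0, 0.0, 0.0, 0.0, 0.0, 0.0, 0.0, 0.0, 0.0, 0.0, 0.0, 0.0, 0.0, 0.0, 0.0, 0.0, 0.0, 0.0]
pot scene [(0.84, [0.529, 0.185, 0.175]), (0.63, [0.239, -0.288, 0.069])]
pot side [(0.67, [0.238, -0.288, 0.072]), (0.59, [0.526, 0.183, 0.177])]
dish scene [(0.97, [0.528, 0.182, 0.001]), (0.65, [0.529, 0.178, 0.306])]
dish side [(0.61, [0.532, 0.181, 0.0])]
```

The swing is gone. The pot is at (0.527, 0.184, 0.176) and the dish at (0.529, 0.182). Now I hold more than 5 s, then hand in.

```bash
R='python3 -m jog'; python3 -m jog '[[0,0,0,0,0,0,0],[0,0,0,0,0,0,0],[0,0,0,0,0,0,0],[0,0,0,0,0,0,0],[0,0,0,0,0,0,0],[0,0,0,0,0,0,0],[0,0,0,0,0,0,0],[0,0,0,0,0,0,0],[0,0,0,0,0,0,0],[0,0,0,0,0,0,0],[0,0,0,0,0,0,0],[0,0,0,0,0,0,0],[0,0,0,0,0,0,0],[0,0,0,0,0,0,0],[0,0,0,0,0,0,0],[0,0,0,0,0,0,0],[0,0,0,0,0,0,0],[0,0,0,0,0,0,0],[0,0,0,0,0,0,0],[0,0,0,0,0,0,0]]' >/dev/null && python3 -m jog '[[0,0,0,0,0,0,0],[0,0,0,0,0,0,0],[0,0,0,0,0,0,0],[0,0,0,0,0,0,0],[0,0,0,0,0,0,0],[0,0,0,0,0,0,0],[0,0,0,0,0,0,0],[0,0,0,0,0,0,0],[0,0,0,0,0,0,0],[0,0,0,0,0,0,0],[0,0,0,0,0,0,0],[0,0,0,0,0,0,0],[0,0,0,0,0,0,0],[0,0,0,0,0,0,0],[0,0,0,0,0,0,0],[0,0,0,0,0,0,0],[0,0,0,0,0,0,0],[0,0,0,0,0,0,0],[0,0,0,0,0,0,0],[0,0,0,0,0,0,0]]' && python3 film.py 6 end && python3 -c "
from rig import workorder
print(workorder.hand_in())"
```

```text
time_s: 22.82
position: [0.527, 0.183, 0.3036]
tcp_rot: [[1.0, 0.0, 0.0], [0.0, -1.0, 0.0], [0.0, -0.0, -1.0]]
force: [0.1, -0.1, -7.8]
opening: 0.272
grasp_force: 30.0
p [-0.      0.     -0.      4.8556] amp 4.144176887235561e-11 rms 3.006152825262927e-12 N 1458 1449 med 0.0012975392146362744 t 23.125 now q,qd 2.849411703650568e-11 -1.4611272079715074e-10 pos [0.52698595 0.18304435 0.30352343] force [-0.02956807 -0.60643799 -8.05429911] 29.99791155103594
[0.0, 0.0, 0.0, 0.0, 0.0, 0.0]
the job is handed in; nothing more can be done
None
```

The job is handed in at about 23 s, but the hand-in returned no verdict: the pot hung over the middle of the dish, held for over 7 s, with measured tilt near 0 (good to about 0.025 rad) and its underside about 6 cm above the rim.

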